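# Swap three die blocks back to their own boards and cap one

### The job

The three steel die blocks on the bench stand on one another's boards: put each on the board whose bent sample strip has the shape of the block's notch, upright on the middle of the rubber pad and square with the board (notch facing either way), using the spare board without a sample as the parking place on the way. Only once all three are home, lay the guide plate on the block that has a key on top, with the plate's notch over the key so that it lies flat. Leave the oil can and the rivet jar standing where they are, and let go of everything.

Things in the scene. Friction and masses are not known exactly. Their poses are not given: they have to be found in the camera images.
- vee_block: Steel die block 60 x 50 x 44 mm (x, y, z), 0.7 kg, upright; origin at the centre of its underside. From above: a V notch (36 mm wide, 30 mm deep), through its full height, open to its -x side. Flat whole ends at y = +-25 mm: grip there. Starts on another block's board. Top flat.
- round_block: Steel die block 60 x 50 x 44 mm (x, y, z), 0.7 kg, upright; origin at the centre of its underside. From above: a half-round notch (36 mm wide, 18 mm deep), through its full height, open to its -x side. Flat whole ends at y = +-25 mm: grip there. Starts on another block's board. Top flat.
- square_block: Steel die block 60 x 50 x 44 mm (x, y, z), 0.7 kg, upright; origin at the centre of its underside. From above: a square-cornered notch (24 mm wide, 26 mm deep), through its full height, open to its -x side. Flat whole ends at y = +-25 mm: grip there. Starts on another block's board. Dark key on top: x +14 to +26, 11 mm wide about y = 0, 7 mm tall.
- vee_board: Fixed plywood board, 10 mm thick, x -42 to +76, y -55 to +55 mm; origin on its underside, below the middle of its black rubber pad (70 x 60 mm, flush); a block's origin rests 10 mm above it. A V of bent dark steel strip, 22 mm tall, is fixed on it at x +42 to +71, y -18 to +18 mm, open towards the pad: from above, the notch shape of the block that belongs here.
- round_board: Fixed plywood board, 10 mm thick, x -42 to +76, y -55 to +55 mm; origin on its underside, below the middle of its black rubber pad (70 x 60 mm, flush); a block's origin rests 10 mm above it. A half-round arc of bent dark steel strip, 22 mm tall, is fixed on it at x +42 to +61, y -18 to +18 mm, open towards the pad: from above, the notch shape of the block that belongs here.
- square_board: Fixed plywood board, 10 mm thick, x -42 to +76, y -55 to +55 mm; origin on its underside, below the middle of its black rubber pad (70 x 60 mm, flush); a block's origin rests 10 mm above it. A square-cornered channel of bent dark steel strip, 22 mm tall, is fixed on it at x +42 to +68, y -18 to +18 mm, open towards the pad: from above, the notch shape of the block that belongs here.
- spare_board: Fixed plywood board, 10 mm thick, x -42 to +76, y -55 to +55 mm; origin on its underside, below the middle of its black rubber pad (70 x 60 mm, flush); a block's origin rests 10 mm above it. It has no sample strip and is empty at the start: the parking place.
- guide_plate: Steel plate 60 x 56 x 10 mm, 0.3 kg, loose on the bench; origin at the centre of its underside. Notch 17 mm wide, through, open to +x: x +10 to +30, centred at y = 0. Grip bar on top: x -26 to +8, 16 mm wide in y about y = 0, z 10 to 36 mm. Seated: origin 44 mm above square_block's, x axes the same way, 3 mm play beside the key. Starts with +x within 30 degrees of world +x.
- oil_can: Small blue oil can with a pointed spout, 38 mm across, 64 mm tall, standing among the boards; origin at the centre of its underside. To be left alone.
- rivet_jar: Small glass jar with a steel cap, 40 mm across, 52 mm tall, standing among the boards; origin at the centre of its underside. To be left alone.
There are look-alikes about, which are no part of the job. Leave any orange or purple look-alike of the guide_plate alone.

How it is judged (in metres and radians):
On the way, in this order (a step that is already met when the one before it is completed fails the run):
1. one die block is parked on the spare board: upright, within 20 mm of the pad's middle, let go (((horizontal distance between vee_block and spare_board below 0.02 m and z of vee_block in the frame of spare_board between 0.007 and 0.0135 m and angle between vee_block's own z axis and vertical below 0.06 rad and linear speed of vee_block below 0.02 m/s and angular speed of vee_block below 0.2 rad/s and contact force between the fingers and vee_block below 0.1 N) or (horizontal distance between round_block and spare_board below 0.02 m and z of round_block in the frame of spare_board between 0.007 and 0.0135 m and angle between round_block's own z axis and vertical below 0.06 rad and linear speed of round_block below 0.02 m/s and angular speed of round_block below 0.2 rad/s and contact force between the fingers and round_block below 0.1 N) or (horizontal distance between square_block and spare_board below 0.02 m and z of square_block in the frame of spare_board between 0.007 and 0.0135 m and angle between square_block's own z axis and vertical below 0.06 rad and linear speed of square_block below 0.02 m/s and angular speed of square_block below 0.2 rad/s and contact force between the fingers and square_block below 0.1 N))), for 0.2 s.
2. all three die blocks stand on their own boards, let go (horizontal distance between vee_block and vee_board below 0.012 m and z of vee_block in the frame of vee_board between 0.007 and 0.0135 m and angle between each of vee_block, round_block, square_block's own z axis and vertical below 0.06 rad and angle between the x axis of vee_block and the x axis of vee_board, either way round below 0.21 rad and horizontal distance between round_block and round_board below 0.012 m and z of round_block in the frame of round_board between 0.007 and 0.0135 m and angle between the x axis of round_block and the x axis of round_board, either way round below 0.21 rad and horizontal distance between square_block and square_board below 0.012 m and z of square_block in the frame of square_board between 0.007 and 0.0135 m and angle between the x axis of square_block and the x axis of square_board, either way round below 0.21 rad and linear speed of each of vee_block, round_block, square_block below 0.02 m/s and angular speed of each of vee_block, round_block, square_block below 0.2 rad/s and contact force between the fingers and vee_block below 0.1 N and contact force between the fingers and round_block below 0.1 N and contact force between the fingers and square_block below 0.1 N), for 0.2 s.
3. the guide plate lies flat on the keyed block, its notch over the key (z of guide_plate in the frame of square_block between 0.042 and 0.0462 m and x of guide_plate in the frame of square_block between -0.01 and 0.01 m and y of guide_plate in the frame of square_block between -0.007 and 0.007 m and angle between the x axis of guide_plate and the x axis of square_block, either way round below 0.3 rad and angle between guide_plate's own z axis and vertical below 0.06 rad), for 0.2 s.
At the end, for the whole second after the job is handed in: Each block upright on its own sample's board, within 12 mm of the pad's middle and 12 degrees of square (either way round); guide plate flat on the square-notched block, notch over key (within 10 mm along, 7 mm across); all released, at rest; oil can and jar undisturbed (all of step 2 and all of step 3 and linear speed of guide_plate below 0.02 m/s and angular speed of guide_plate below 0.2 rad/s and contact force between the fingers and guide_plate below 0.1 N); the robot touches nothing.
It fails at once if the oil can is knocked over or pushed more than 30 mm (distance of oil_can from where it was at the start of the episode above 0.03 m or angle between oil_can's own z axis and vertical above 0.5 rad).
It fails at once if the rivet jar is knocked over or pushed more than 30 mm (distance of rivet_jar from where it was at the start of the episode above 0.03 m or angle between rivet_jar's own z axis and vertical above 0.5 rad).
It also fails if it takes over 131 s, if anything falls off the work surface, if the arm or the gripper's body presses on something with over 40 N, if the wrist force passes 120 N, or if a joint passes its speed limit or range.

### The arm

A 6-joint arm with a two-finger parallel gripper is mounted at the origin on the work surface. World frame = base frame: x ahead of the robot, y to its left, z up, the work surface at z = 0. Lengths are in m, angles in degrees, forces in N, time in s.
With the tool pointing down it reaches from about 0.375 to 0.9 m from the base axis. Payload 3.1 kg.
Tool frame: the origin (TCP) lies on the centre line of the jaws, within the pads' length; the fingertips stand 22 mm ahead of it and the grasp point (between the pads) lies 3 mm ahead of it; z points along the fingers, y is the line along which they close (so a half turn about z gives the same grasp; the last joint's range is limited). The gripper opens to 87 mm and grips with 3 to 60 N. Pads are 19 mm wide; open, the fingers measure 117 mm over their backs; the gripper's body (75 mm by 190 mm) begins 51 mm behind the grasp point.
Start: joints at [64.2, 30.224, 82.088, -0, 67.689, -10.227], TCP at [0.168, 0.602, 0.211] pointing down, gripper open.
Joint ranges: [-176.69, 176.69], [-43.24, 126.21], [12.49, 139.97], [-82, 262], [0, 151.66], [-163.58, 163.58]. Speed limits (degrees/s): [159.86, 159.86, 180, 180, 180, 180].

### API

Orientations are given as a 3x3 rotation matrix whose columns are the frame's x, y, z axes.
In Python, from rig import * gives the robot as it stands.
- The arm moves only by the shell command python3 -m jog 'ROWS'. ROWS is text: rows parted by semicolons, each of 7 numbers parted by spaces: the shift along the tool's x, y, z in mm, then the turn, a rotation vector about the tool's x, y, z in rad, then the finger opening in mm, from 0 to 87. In form: tx ty tz ax ay az fingers; .... A call has 1 to 12 rows; each row shifts and turns the commanded pose from where the row before left it, along the tool's axes as they then stand; what a row does not reach is not made up. A row lasts 1/8 s, in which the tool goes at most 62.5 mm and 10.7 degrees, less where a joint would pass 70% of its speed; a pose out of reach is approached as far as the arm can. A call with a gripper value outside its range is refused whole. The fingers move at their own pace and stop on an object; the grip force is fixed at half the most. Time passes only in rows, so rows that do not move let the fingers close. It gives the time, the measured TCP pose, the force, the opening and the grip force at its end, in the units of the state.
- read_state(): the state, without advancing time (a new reading comes with each control period).
- capture(name): name is "scene" or "top" or "wrist"; returns a dict with "color" (480x640x3 uint8, red, green, blue), "camera_matrix" (3x3 intrinsics, pixels), "R" (3x3) and "t" (3): a world point X has camera coordinates R X + t. Camera axes: x right, y down, z forward; pixel columns grow to the right and rows downward; lengths in m; the calibration is good to about 2 mm. A picture is of the moment at which its call begins. There is no depth.
- hand_in(): hands the job in; it is judged then, once.
Trained networks look in the newest picture that a camera, given by its name, has taken for a name from the list of things; names that differ only in an ending like _2 or _b are one class to them, and where a whole thing is asked for, a point or a joint stands for the part that bears it (a point fixed in the world has none). Each returns a list of dicts, best first, with "conf" (0 to 1); they miss things now and then, are a little off and sometimes report something else, mostly with a low value. They report only what shows in the picture. A call takes as long as a camera call. They do not tell look-alikes from the thing itself.
- find_in(camera, target): "at" ([x, y, z] in m, in world coordinates, good to about 4 mm: the middle of the surface that is visible of it).
- trace(camera, target): "pixels" (480x640 bool, what is visible of it).
- place_of(camera, target): "at" ([x, y, z] in m, in world coordinates, good to about 4 mm: a listed point, or the origin of a listed thing).
The state is a dict: "time_s": time; "joint_positions": joint angles; "qvel": joint speeds; "tau": joint torques, N m; "position": TCP position; "tcp_rot": TCP orientation; "force": force on the tool from outside, world axes, zero at the start; "moment": the same for the moment, N m; "opening": opening from 0.0 (shut) to 1.0 (fully open); "grasp_force": force on a finger pad.
Only numpy, scipy, OpenCV 4.12 (cv2) and the standard library are available. Lean on these libraries where they do the work, as an engineer would, in place of code of your own. Each camera call takes 0.05 s, during which the arm holds its last target. There are 200 camera calls.

## Working session

There is one attempt and no reset: what is moved stays moved. The work goes in short steps, Python scripts to look and compute and a shell command to move; the robot and the scene stay as the last step left them, time stands still between calls to the robot, and variables do not carry over. Pictures are saved under pics/ and viewed, at most 14 in all, crops included, and the job is handed in when it is done.

```bash
mkdir -p pics; ls
python3 - <<'E'
from rig import *
import cv2,numpy as np
for c in ["top","scene"]:
    d=capture(c); cv2.imwrite(f"pics/{c}0.png",d["color"][:,:,::-1])
    print(c,d["camera_matrix"].tolist(),(-d["R"].T@d["t"]).round(3), d["R"].round(3).tolist())
    for n in ["vee_block","round_block","square_block","vee_board","round_board","square_board","spare_board","guide_plate","oil_can","rivet_jar"]:
        print(n,[(np.round(r["at"],3).tolist(),round(r["conf"],2)) for r in place_of(c,n)][:4])
s=read_state(); print(s["position"],s["tcp_rot"],s["time_s"])
E
```

```text
pics
top [[492.0140195387539, 0.0, 320.63408650615173], [0.0, 492.0140195387539, 233.02455080405468], [0.0, 0.0, 1.0]] [ 0.393 -0.028  1.143] [[-0.013, -1.0, 0.019], [-0.996, 0.011, -0.094], [0.094, -0.02, -0.995]]
vee_block [([0.657, 0.155, 0.01], 0.57), ([0.645, -0.168, 0.001], 0.41)]
round_block [([0.644, -0.173, 0.012], 0.93)]
square_block [([0.438, -0.03, 0.01], 0.81)]
vee_board [([0.642, -0.168, -0.0], 0.72)]
round_board [([0.442, -0.022, -0.005], 0.93)]
square_board [([0.659, 0.151, -0.0], 0.8)]
spare_board [([0.456, 0.317, -0.0], 0.66)]
guide_plate [([0.328, -0.353, -0.002], 0.96), ([0.445, -0.296, 0.001], 0.92), ([0.432, -0.401, -0.002], 0.91), ([0.348, -0.225, -0.004], 0.69)]
oil_can [([0.628, -0.001, -0.003], 0.61), ([0.474, 0.154, 0.0], 0.51)]
rivet_jar []
scene [[445.79317105531436, 0.0, 319.3271871656034], [0.0, 445.79317105531436, 237.42109645840162], [0.0, 0.0, 1.0]] [1.129 0.509 0.617] [[-0.653, 0.757, 0.005], [0.43, 0.376, -0.821], [-0.623, -0.534, -0.571]]
vee_block [([0.656, 0.154, -0.004], 0.69), ([0.659, 0.155, 0.012], 0.56)]
round_block []
square_block [([0.443, -0.03, 0.01], 0.69)]
vee_board [([0.642, -0.17, 0.001], 0.86)]
round_board [([0.444, -0.018, 0.002], 0.83)]
square_board [([0.658, 0.152, 0.002], 0.9), ([0.447, -0.031, 0.012], 0.48)]
spare_board [([0.457, 0.315, 0.0], 0.61)]
guide_plate [([0.349, -0.219, -0.002], 0.93), ([0.444, -0.295, -0.001], 0.92), ([0.329, -0.347, 0.002], 0.86), ([0.552, -0.338, -0.001], 0.67)]
oil_can [([0.63, 0.003, 0.002], 0.61)]
rivet_jar [([0.474, 0.159, 0.002], 0.81)]
[0.16774538 0.60204026 0.21096255] [[-9.63293717e-01  2.68449648e-01  2.02256725e-05]
 [ 2.68449648e-01  9.63293718e-01  1.28973988e-05]
 [-1.60209611e-05  1.78535579e-05 -1.00000000e+00]] 1.1
```

View pics/top0.png

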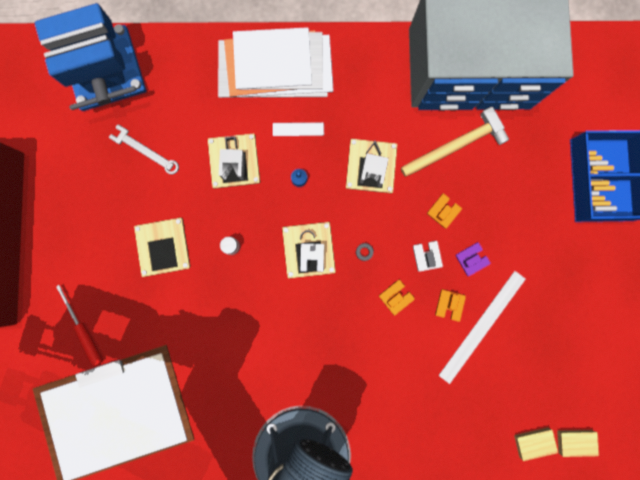

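View pics/scene0.png

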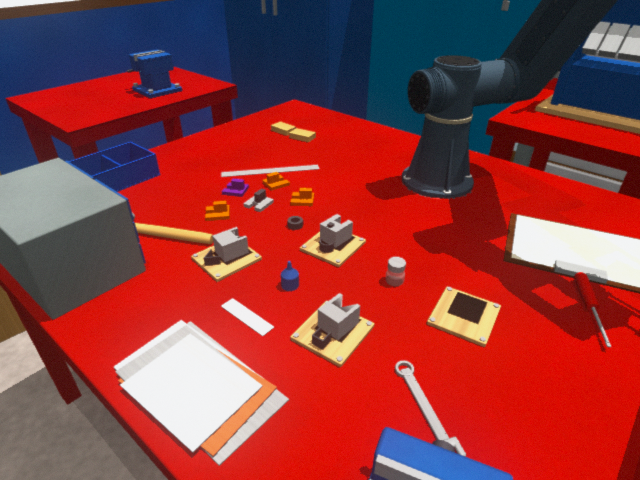

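```bash
cat > h.py <<'E'
from rig import *
import numpy as np, cv2
from scipy.spatial.transform import Rotation as Ro
def plan(x,y,z,yaw=None):
    """total tool-frame shift (mm) then turn (rotvec) to reach TCP x,y,z, tool-y heading yaw deg, pointing down"""
    s=read_state(); R=np.array(s["tcp_rot"]); p=np.array(s["position"])
    print("shift mm",(1000*R.T@(np.array([x,y,z])-p)).round(1), "tcp",p.round(4))
    cur=np.degrees(np.arctan2(R[1,1],R[0,1]))
    if yaw is None: yaw=cur
    yaw=cur+(yaw-cur+90)%180-90
    a=np.radians(yaw); Y=np.array([np.cos(a),np.sin(a),0]); Z=np.array([0,0,-1.]); X=np.cross(Y,Z)
    D=np.c_[X,Y,Z]
    print("turn",Ro.from_matrix(R.T@D).as_rotvec().round(3),"yaw now",cur.round(2),"->",round(yaw,2))
    print("shift if turned first",(1000*D.T@(np.array([x,y,z])-p)).round(1))
def ray(d,u,v,z):
    """pixel -> world point at height z"""
    K=d["camera_matrix"]; R=np.array(d["R"]); C=-R.T@d["t"]
    g=R.T@np.linalg.inv(K)@np.array([u,v,1.]); return C+g*(z-C[2])/g[2]
def proj(d,P):
    q=d["camera_matrix"]@(np.array(d["R"])@np.array(P)+d["t"]); return q[:2]/q[2]
def rectify(d,cx,cy,z,half=0.08,n=320):
    """top view of the plane at height z; world +x up, +y left"""
    w=[(cx+half,cy+half),(cx+half,cy-half),(cx-half,cy-half),(cx-half,cy+half)]
    src=np.float32([proj(d,(a,b,z)) for a,b in w]); dst=np.float32([[0,0],[n,0],[n,n],[0,n]])
    return cv2.warpPerspective(d["color"],cv2.getPerspectiveTransform(src,dst),(n,n),flags=cv2.INTER_CUBIC)[:,:,::-1]
E
python3 - <<'E'
from h import *
d=capture("top")
for r,n in ((ray(d,428,256,.0),'p'),):print(r.round(3))
ims=[rectify(d,*c,0.03,half=.1,n=260) for c in ((.67,.152),(.455,-.02),(.655,-.17))]
cv2.imwrite("pics/m.png",np.hstack(ims))
plan(.60,.15,.30,90)
E
```

```text
[ 0.444 -0.3    0.   ]
shift mm [-537.7 -319.4  -89. ] tcp [0.1678 0.602  0.211 ]
turn [-0.     0.    -0.272] yaw now 74.43 -> 90.0
shift if turned first [-432.2 -452.   -89. ]
```

View pics/m.png

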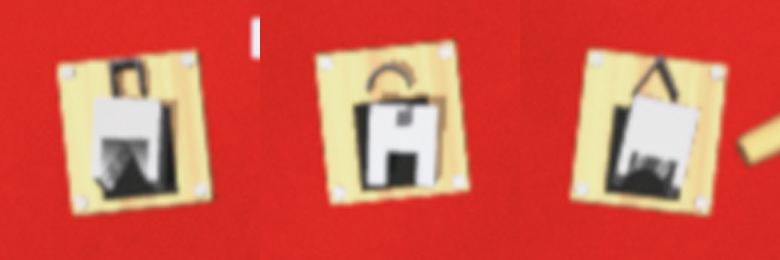

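```bash
python3 -m jog '-30 -20 -25 0 0 0 87;-45 -27 -10 0 0 0 87;-46 -27 -10 0 0 0 87;-46 -27 -10 0 0 0 87;-46 -27 -8 0 0 0 87;-46 -27 -8 0 0 0 87;-46 -27 -8 0 0 0 87;-46 -27 -5 0 0 0 87;-46 -27 -5 0 0 0 87;-46 -27 0 0 0 0 87;-46 -27 0 0 0 0 87;-49 -29 0 0 0 0 87'
python3 -m jog '0 0 0 0 0 -0.136 87;0 0 0 0 0 -0.136 87;0 0 0 0 0 0 87;0 0 0 0 0 0 87'
python3 - <<'E'
from h import *
plan(.64,.15,.30,90)
d=capture("wrist"); print((-d["R"].T@d["t"]).round(3),d["R"].round(2).tolist()); cv2.imwrite("pics/w1.png",d["color"][:,:,::-1])
for n in ["vee_block","round_block","square_block","square_board"]:
    print(n,[(np.round(r["at"],3).tolist(),round(r["conf"],2)) for r in place_of("wrist",n)][:3])
E
```

```text
time_s: 2.65
position: [0.6013, 0.1491, 0.3001]
tcp_rot: [[-0.963, 0.268, 0.0], [0.268, 0.963, 0.0], [-0.0, 0.0, -1.0]]
force: [1.1, -0.4, 0.0]
opening: 0.999
grasp_force: 0.0
time_s: 3.15
position: [0.6002, 0.1505, 0.3]
tcp_rot: [[-1.0, 0.001, -0.0], [0.001, 1.0, 0.0], [0.0, 0.0, -1.0]]
force: [-0.8, 0.5, -0.5]
opening: 1.002
grasp_force: 0.0
shift mm [-39.8  -0.4  -0. ] tcp [0.6002 0.1505 0.3   ]
turn [ 0.    -0.    -0.001] yaw now 89.92 -> 90.0
shift if turned first [-39.8  -0.5  -0. ]
[0.532 0.151 0.474] [[0.0, 1.0, 0.0], [0.97, -0.0, 0.25], [0.25, -0.0, -0.97]]
vee_block [([0.659, 0.15, 0.009], 0.86)]
round_block [([0.642, -0.173, 0.012], 0.63)]
square_block [([0.444, -0.033, 0.008], 0.84)]
square_board [([0.656, 0.151, -0.001], 0.89)]
```

View pics/w1.png

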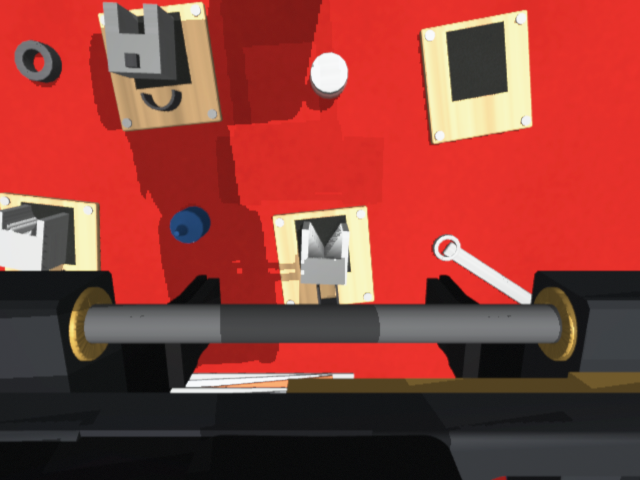

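```bash
cat >> h.py <<'E'
from scipy.optimize import minimize
BLOCK=(-.03,.03,-.025,.025,0,.044); BOARD=(-.042,.076,-.055,.055,0,.010); PLATE=(-.03,.03,-.028,.028,0,.010)
def hullmask(pts):
    m=np.zeros((480,640),np.uint8); cv2.fillConvexPoly(m,cv2.convexHull(np.round(pts*16).astype(np.int32)),1,shift=4); return m
def fit(cam,name,z0,guess,box,extra=(),pick=0,near=True):
    """fit yaw pose of a box (convex hull outline) to the traced mask; guess x,y,yaw_deg. returns x,y,yaw_deg,IoU"""
    d=capture(cam); best=None
    for t in trace(cam,name):
        m=t["pixels"].astype(np.uint8); n,l,st,_=cv2.connectedComponentsWithStats(m)
        if n<2: continue
        m=(l==1+np.argmax(st[1:,4])).astype(np.uint8)
        ys,xs=np.nonzero(m); c=ray(d,xs.mean(),ys.mean(),z0+.02)
        e=np.hypot(c[0]-guess[0],c[1]-guess[1])
        if best is None or e<best[0]: best=(e,m,t["conf"])
    if best is None: print(name,"no trace"); return None
    e,m,cf=best; ys,xs=np.nonzero(m); M=hullmask(np.c_[xs,ys].astype(float))
    V=np.array([(a,b,c) for a in box[:2] for b in box[2:4] for c in box[4:]]+list(extra))
    def cost(q):
        a=q[2]; W=np.c_[V[:,0]*np.cos(a)-V[:,1]*np.sin(a)+q[0],V[:,0]*np.sin(a)+V[:,1]*np.cos(a)+q[1],V[:,2]+z0]
        P=np.array([proj(d,w) for w in W]); H=hullmask(P); H=cv2.GaussianBlur(H.astype(float),(0,0),1); G=cost.G
        return 1-np.minimum(H,G).sum()/np.maximum(H,G).sum()
    cost.G=cv2.GaussianBlur(M.astype(float),(0,0),1)
    res=min((minimize(cost,[guess[0],guess[1],np.radians(guess[2]+o)],method="Nelder-Mead",options=dict(initial_simplex=[[guess[0],guess[1],np.radians(guess[2]+o)],[guess[0]+.006,guess[1],np.radians(guess[2]+o)],[guess[0],guess[1]+.006,np.radians(guess[2]+o)],[guess[0],guess[1],np.radians(guess[2]+o+8)]],maxiter=150)) for o in (-6,6)),key=lambda r:r.fun)
    q=res.x; print(cam,name,"xy",q[:2].round(4),"yaw",np.degrees(q[2]).round(1),"IoU",round(1-res.fun,3),"conf",round(cf,2)); return q
KEY=[(a,b,.051) for a in (.014,.026) for b in (-.0055,.0055)]
E
python3 - <<'E'
from h import *
fit("wrist","spare_board",0,(.457,.316,4),BOARD)
fit("wrist","round_board",0,(.443,-.02,4),BOARD)
fit("wrist","square_block",.01,(.441,-.031,0),BLOCK,KEY)
fit("wrist","vee_block",.01,(.658,.152,0),BLOCK)
plan(.74,0,.3,90)
E
python3 -m jog '-35 -37 0 0 0 0 87;-35 -37 0 0 0 0 87;-35 -37 0 0 0 0 87;-35 -39 0 0 0 0 87;0 0 0 0 0 0 87;0 0 0 0 0 0 87'
python3 - <<'E'
from h import *
fit("wrist","square_board",0,(.657,.152,4),BOARD)
fit("wrist","vee_board",0,(.642,-.169,-4),BOARD)
fit("wrist","round_block",.01,(.643,-.173,-10),BLOCK)
fit("wrist","vee_block",.01,(.658,.152,0),BLOCK)
d=capture("wrist");cv2.imwrite("pics/w2.png",d["color"][:,:,::-1])
E
```

```text
wrist spare_board xy [0.4543 0.3137] yaw 9.4 IoU 0.988 conf 0.75
wrist round_board xy [ 0.4441 -0.0223] yaw 6.0 IoU 0.825 conf 0.76
wrist square_block xy [ 0.4406 -0.0284] yaw -2.4 IoU 0.988 conf 0.93
wrist vee_block xy [0.6568 0.1525] yaw -3.3 IoU 0.971 conf 0.96
shift mm [-1.396e+02 -1.503e+02 -1.000e-01] tcp [0.6004 0.1503 0.2999]
turn [-0. -0.  0.] yaw now 90.01 -> 90.0
shift if turned first [-1.396e+02 -1.503e+02 -1.000e-01]
time_s: 4.55
position: [0.7399, 0.0006, 0.2994]
tcp_rot: [[-1.0, 0.0, -0.001], [0.0, 1.0, 0.001], [0.001, 0.001, -1.0]]
force: [-0.1, 0.3, -0.7]
opening: 0.997
grasp_force: 0.0
wrist square_board xy [0.6552 0.1512] yaw 6.2 IoU 0.989 conf 0.7
wrist vee_board xy [ 0.64   -0.1687] yaw -7.2 IoU 0.977 conf 0.96
wrist round_block xy [ 0.6396 -0.1727] yaw -13.7 IoU 0.977 conf 0.83
wrist vee_block xy [0.6568 0.1524] yaw -3.3 IoU 0.992 conf 0.68
```

View pics/w2.png

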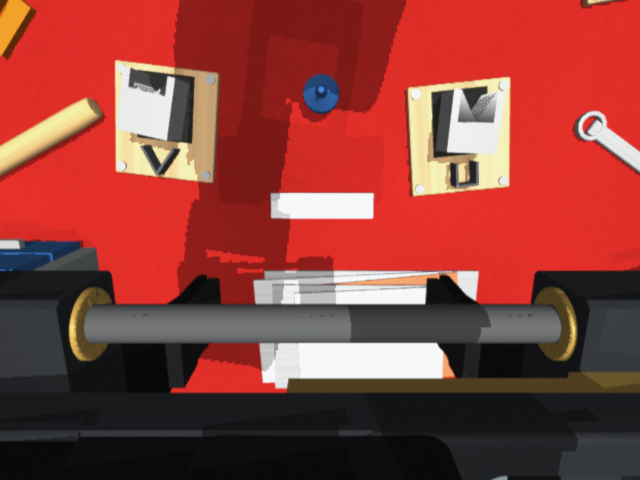

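```bash
python3 -m jog '17 30 16 0 0 0 87;17 30 40 0 0 0 87;17 30 40 0 0 0 87;16 31 42 0 0 0 87;16 31 41 0 0 0.058 87;0 0 0 0 0 0 87;0 0 0 0 0 0 87'
python3 - <<'E'
from h import *
plan(.657,.1525,.041,86.7)
E
```

```text
time_s: 5.88
position: [0.6588, 0.1522, 0.1219]
tcp_rot: [[-0.998, 0.057, 0.003], [0.057, 0.998, -0.0], [-0.003, -0.0, -1.0]]
force: [0.0, 0.1, -0.6]
opening: 0.996
grasp_force: 0.0
shift mm [ 2.   0.3 80.9] tcp [0.6588 0.1522 0.1219]
turn [-0.     0.003  0.001] yaw now 86.74 -> 86.7
shift if turned first [ 1.8  0.2 80.9]
```

```bash
python3 -m jog '0.5 0 30 0 0 0 87;0.5 0 30 0 0 0 87;0.5 0 15 0 0 0 87;0.5 0 5 0 0 0 87;0 0 0 0 0 0 87;0 0 0 0 0 0 40;0 0 0 0 0 0 40;0 0 0 0 0 0 40;0 0 0 0 0 0 40;0 0 0 0 0 0 40'
python3 -m jog '0 0 -10 0 0 0 40;0 0 -25 0 0 0 40;0 0 -35 0 0 0 40;0 0 -40 0 0 0 40;0 0 -20 0 0 0 40;0 0 0 0 0 0 40'
python3 - <<'E'
from h import *
plan(.4543,.3137,.15,99.4)
E
```

```text
time_s: 7.12
position: [0.6553, 0.1524, 0.041]
tcp_rot: [[-0.998, 0.058, -0.0], [0.058, 0.998, -0.0], [0.0, -0.0, -1.0]]
force: [-0.1, 0.3, -0.0]
opening: 0.554
grasp_force: 30.0
time_s: 7.88
position: [0.656, 0.1526, 0.1725]
tcp_rot: [[-0.998, 0.058, 0.003], [0.058, 0.998, 0.0], [-0.003, 0.0, -1.0]]
force: [0.3, 0.6, -5.9]
opening: 0.556
grasp_force: 30.0
shift mm [210.8 149.2  22. ] tcp [0.656  0.1526 0.1725]
turn [ 0.     0.003 -0.222] yaw now 86.69 -> 99.4
shift if turned first [172.7 191.9  22.5]
```

```bash
python3 -m jog '25 18 0 0 0 0 40;42 30 0 0 0 0 40;42 30 0 0 0 0 40;42 30 0 0 0 0 40;42 30 0 0 0 0 40;18 11 0 0 0 0 40;0 0 0 0 0 -0.111 40;0 0 0 0 0 -0.111 40;0 0 30 0 0 0 40;0 0 30 0 0 0 40;0 0 0 0 0 0 40;0 0 0 0 0 0 40'
python3 - <<'E'
from h import *
plan(.4543,.3137,.041,99.4)
E
```

```text
time_s: 9.38
position: [0.454, 0.3134, 0.1111]
tcp_rot: [[-0.987, -0.163, 0.001], [-0.163, 0.987, 0.0], [-0.001, 0.0, -1.0]]
force: [-0.1, -0.2, -6.2]
opening: 0.558
grasp_force: 30.0
shift mm [-0.3  0.3 70.1] tcp [0.454  0.3134 0.1111]
turn [ 0.     0.001 -0.   ] yaw now 99.39 -> 99.4
shift if turned first [-0.3  0.3 70.1]
```

```bash
python3 -m jog '0 0 25 0 0 0 40;0 0 25 0 0 0 40;0 0 12 0 0 0 40;0 0 5 0 0 0 40;0 0 2.5 0 0 0 40;0 0 0 0 0 0 40;0 0 0 0 0 0 40'
python3 -m jog '0 0 0 0 0 0 60;0 0 0 0 0 0 87;0 0 0 0 0 0 87;0 0 0 0 0 0 87;0 0 -20 0 0 0 87;0 0 -50 0 0 0 87;0 0 -60 0 0 0 87;0 0 -50 0 0 0 87;0 0 -20 0 0 0 87;0 0 0 0 0 0 87'
python3 - <<'E'
from h import *
fit("wrist","vee_block",.01,(.454,.314,9),BLOCK)
plan(.50,-.03,.241,87.6)
E
```

```text
time_s: 10.25
position: [0.4539, 0.3136, 0.0421]
tcp_rot: [[-0.987, -0.164, 0.001], [-0.164, 0.987, 0.001], [-0.002, 0.0, -1.0]]
force: [0.3, 0.6, -5.6]
opening: 0.552
grasp_force: 30.0
time_s: 11.5
position: [0.4543, 0.3139, 0.2434]
tcp_rot: [[-0.987, -0.164, 0.004], [-0.164, 0.987, 0.002], [-0.005, 0.001, -1.0]]
force: [-0.2, -0.2, -0.3]
opening: 1.001
grasp_force: 0.0
wrist vee_block xy [0.4537 0.3146] yaw 10.5 IoU 0.987 conf 0.56
shift mm [ 9.300e+00 -3.462e+02 -3.000e-01] tcp [0.4526 0.313  0.2406]
turn [-0.001 -0.001  0.206] yaw now 99.4 -> 87.6
shift if turned first [ -61.7 -340.8   -0.4]
```

```bash
python3 -m jog '0 -30 0 0 0 0 87;-2 -55 0 0 0 0 87;-2 -55 0 0 0 0 87;-2 -55 0 0 0 0 87;-2 -55 0 0 0 0 87;-2 -55 0 0 0 0.103 87;0 -34 0 0 0 0.103 87;0 0 0 0 0 0 87;0 0 0 0 0 0 87'
python3 - <<'E'
from h import *
fit("wrist","square_block",.01,(.441,-.029,-2),BLOCK,KEY)
fit("wrist","round_board",0,(.444,-.022,6),BOARD)
plan(.4406,-.0284,.12,87.6)
d=capture("wrist");cv2.imwrite("pics/w3.png",d["color"][:,:,::-1])
E
```

```text
time_s: 12.72
position: [0.5141, -0.0191, 0.2401]
tcp_rot: [[-0.999, 0.041, -0.003], [0.041, 0.999, 0.001], [0.003, 0.001, -1.0]]
force: [0.8, 0.5, -0.1]
opening: 0.997
grasp_force: 0.0
wrist square_block xy [ 0.4403 -0.0285] yaw -2.0 IoU 0.99 conf 0.74
wrist round_board xy [ 0.4432 -0.0219] yaw 5.6 IoU 0.981 conf 0.56
shift mm [ 73.6 -12.9 121.2] tcp [ 0.5148 -0.0185  0.2412]
turn [ 0.    -0.001  0.002] yaw now 87.73 -> 87.6
shift if turned first [ 73.7 -13.  121.2]
```

View pics/w3.png

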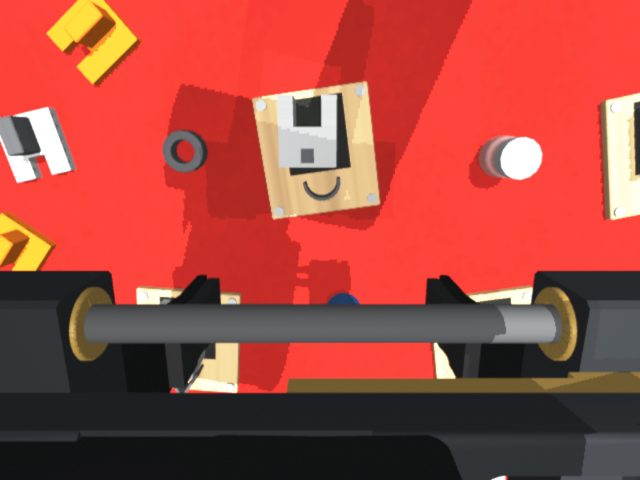

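```bash
python3 -m jog '25 -4 20 0 0 0 87;25 -5 40 0 0 0 87;24 -4 40 0 0 0 87;0 0 41 0 0 0 87;0 0 25 0 0 0 87;0 0 20 0 0 0 87;0 0 10 0 0 0 87;0 0 4 0 0 0 87;0 0 0 0 0 0 87'
python3 - <<'E'
from h import *
plan(.4404,-.0285,.041,88)
E
```

```text
time_s: 14.1
position: [0.441, -0.0296, 0.0417]
tcp_rot: [[-0.999, 0.041, 0.001], [0.041, 0.999, -0.0], [-0.001, -0.0, -1.0]]
force: [-0.4, -0.2, 0.8]
opening: 1.003
grasp_force: 0.0
shift mm [0.6 1.1 0.7] tcp [ 0.441  -0.0296  0.0417]
turn [-0.     0.001 -0.006] yaw now 87.63 -> 88.0
shift if turned first [0.6 1.1 0.7]
```

```bash
python3 -m jog '0.5 1 0.5 0 0 0 87;0 0 0 0 0 0 40;0 0 0 0 0 0 40;0 0 0 0 0 0 40;0 0 0 0 0 0 40;0 0 0 0 0 0 40;0 0 -10 0 0 0 40;0 0 -25 0 0 0 40;0 0 -35 0 0 0 40;0 0 -40 0 0 0 40;0 0 -20 0 0 0 40;0 0 0 0 0 0 40'
python3 - <<'E'
from h import *
plan(.6552,.1512,.12,96.2)
E
```

```text
time_s: 15.6
position: [0.4403, -0.0286, 0.172]
tcp_rot: [[-0.999, 0.042, 0.002], [0.042, 0.999, -0.001], [-0.002, -0.001, -1.0]]
force: [0.1, -0.2, -7.7]
opening: 0.556
grasp_force: 30.0
shift mm [-207.1  188.6   52.4] tcp [ 0.4403 -0.0286  0.172 ]
turn [-0.001  0.002 -0.15 ] yaw now 87.61 -> 96.2
shift if turned first [-233.   155.5   52. ]
```

```bash
python3 -m jog '-25 22 0 0 0 0 40;-42 39 0 0 0 0 40;-42 39 0 0 0 0 40;-42 39 0 0 0 0 40;-42 39 0 0 0 0 40;-14 11 0 0 0 -0.15 40;0 0 30 0 0 0 40;0 0 30 0 0 0 40;0 0 0 0 0 0 40;0 0 0 0 0 0 40'
python3 - <<'E'
from h import *
plan(.6552,.1512,.041,96.2)
E
```

```text
time_s: 16.85
position: [0.6547, 0.1514, 0.1102]
tcp_rot: [[-0.994, -0.108, -0.001], [-0.108, 0.994, -0.0], [0.001, 0.0, -1.0]]
force: [0.3, 0.5, -6.4]
opening: 0.549
grasp_force: 30.0
shift mm [-0.6 -0.3 69.2] tcp [0.6547 0.1514 0.1102]
turn [ 0.    -0.001 -0.   ] yaw now 96.19 -> 96.2
shift if turned first [-0.5 -0.3 69.2]
```

```bash
python3 -m jog '-0.5 0 25 0 0 0 40;0 0 25 0 0 0 40;0 0 12 0 0 0 40;0 0 5 0 0 0 40;0 0 2.5 0 0 0 40;0 0 0 0 0 0 40;0 0 0 0 0 0 40;0 0 0 0 0 0 60;0 0 0 0 0 0 87;0 0 0 0 0 0 87;0 0 0 0 0 0 87'
python3 -m jog '0 0 -20 0 0 0 87;0 0 -50 0 0 0 87;0 0 -60 0 0 0 87;0 0 0 0 0 0 87;0 0 0 0 0 0 87'
python3 - <<'E'
from h import *
plan(.6396,-.1727,.12,76.3)
E
```

```text
time_s: 18.23
position: [0.6559, 0.1516, 0.0421]
tcp_rot: [[-0.994, -0.108, 0.001], [-0.108, 0.994, 0.0], [-0.001, -0.0, -1.0]]
force: [0.0, -0.8, -0.3]
opening: 0.922
grasp_force: 0.0
time_s: 18.85
position: [0.6553, 0.1516, 0.1727]
tcp_rot: [[-0.994, -0.108, 0.001], [-0.108, 0.994, 0.0], [-0.001, -0.0, -1.0]]
force: [-0.3, -0.6, -0.8]
opening: 1.002
grasp_force: 0.0
shift mm [  50.7 -320.7   52.7] tcp [0.6553 0.1516 0.1727]
turn [0.    0.001 0.347] yaw now 96.2 -> 76.3
shift if turned first [ -61.5 -318.8   52.7]
```

```bash
python3 -m jog '5 -30 0 0 0 0 87;8 -55 0 0 0 0 87;8 -55 0 0 0 0 87;9 -55 0 0 0 0 87;9 -55 0 0 0 0 87;9 -55 0 0 0 0.173 87;3 -16 0 0 0 0.174 87;0 0 25 0 0 0 87;0 0 25 0 0 0 87;0 0 0 0 0 0 87;0 0 0 0 0 0 87'
python3 - <<'E'
from h import *
plan(.6396,-.1727,.041,76.3)
fit("wrist","round_block",.01,(.64,-.173,-13),BLOCK)
E
```

```text
time_s: 20.23
position: [0.6365, -0.1725, 0.1213]
tcp_rot: [[-0.972, 0.236, -0.001], [0.236, 0.972, 0.0], [0.001, 0.0, -1.0]]
force: [-0.3, 0.5, 0.2]
opening: 0.998
grasp_force: 0.0
shift mm [-3.1  0.5 80.3] tcp [ 0.6365 -0.1725  0.1213]
turn [ 0.    -0.001  0.   ] yaw now 76.32 -> 76.3
shift if turned first [-3.   0.5 80.3]
wrist round_block xy [ 0.6399 -0.1725] yaw -13.3 IoU 0.986 conf 0.67
```

```bash
python3 -m jog '-1.5 0 30 0 0 0 87;-1.5 0 30 0 0 0 87;0 0 15 0 0 0 87;0 0 5 0 0 0 87;0 0 0 0 0 0 87;0 0 0 0 0 0 40;0 0 0 0 0 0 40;0 0 0 0 0 0 40;0 0 0 0 0 0 40;0 0 0 0 0 0 40'
python3 -m jog '0 0 -10 0 0 0 40;0 0 -25 0 0 0 40;0 0 -35 0 0 0 40;0 0 -40 0 0 0 40;0 0 -20 0 0 0 40;0 0 0 0 0 0 40'
python3 - <<'E'
from h import *
plan(.4435,-.022,.12,95.8)
E
```

```text
time_s: 21.58
position: [0.6396, -0.173, 0.0416]
tcp_rot: [[-0.972, 0.237, 0.0], [0.237, 0.972, 0.001], [-0.0, 0.001, -1.0]]
force: [0.3, 1.4, 1.5]
opening: 0.55
grasp_force: 30.0
time_s: 22.32
position: [0.6409, -0.174, 0.1743]
tcp_rot: [[-0.972, 0.236, 0.005], [0.236, 0.972, -0.002], [-0.005, -0.001, -1.0]]
force: [-0.8, -0.7, -0.3]
opening: 0.459
grasp_force: 0.0
shift mm [228.  101.1  53. ] tcp [ 0.6409 -0.174   0.1743]
turn [-0.002  0.005 -0.34 ] yaw now 76.32 -> 95.8
shift if turned first [181.  171.2  54.3]
```

```bash
python3 -m jog '0 0 -60 0 0 0 40;0 0 -40 0 0 0 87;0 0 0 0 0 0 87;0 0 0 0 0 0 87'
python3 - <<'E'
from h import *
d=capture("wrist");cv2.imwrite("pics/w4.png",d["color"][:,:,::-1])
fit("wrist","round_block",.01,(.64,-.173,-13),BLOCK)
fit("wrist","vee_board",0,(.64,-.169,-7),BOARD)
E
```

```text
time_s: 22.82
position: [0.6384, -0.1729, 0.2696]
tcp_rot: [[-0.972, 0.237, -0.003], [0.237, 0.972, 0.001], [0.003, 0.001, -1.0]]
force: [0.1, 0.3, -0.9]
opening: 0.717
grasp_force: 0.0
wrist round_block xy [ 0.638  -0.1712] yaw -14.3 IoU 0.984 conf 0.97
wrist vee_board xy [ 0.64   -0.1691] yaw -6.5 IoU 0.984 conf 0.72
```

View pics/w4.png

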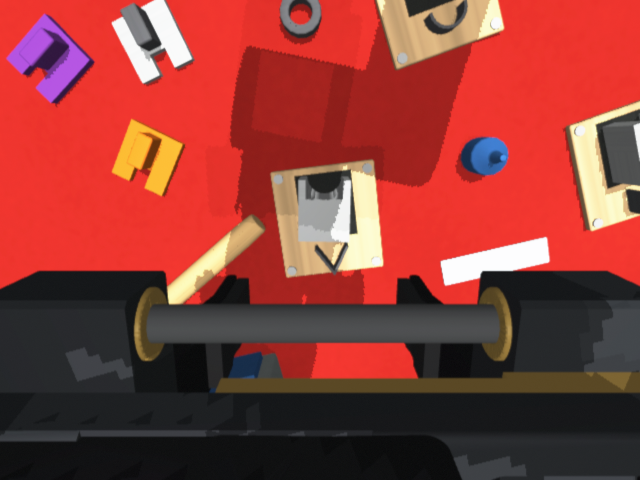

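```bash
python3 -m jog '0 1.5 40 0 0 0 87;0 0 60 0 0 0 87;0 0 60 0 0 0 87;0 0 45 0 0 0 87;0 0 20 0 0 0 87;0 0 6 0 0 0 87;0 0 2 0 0 0 87;0 0 0 0 0 0 87'
python3 - <<'E'
from h import *
plan(.639,-.1715,.036,75.9)
E
```

```text
time_s: 24.08
position: [0.6412, -0.1724, 0.0403]
tcp_rot: [[-0.972, 0.237, 0.003], [0.237, 0.972, -0.001], [-0.003, -0.001, -1.0]]
force: [0.2, 0.4, -0.2]
opening: 1.001
grasp_force: 0.0
shift mm [2.3 0.4 4.3] tcp [ 0.6412 -0.1724  0.0403]
turn [-0.001  0.003  0.007] yaw now 76.32 -> 75.9
shift if turned first [2.3 0.4 4.3]
```

```bash
python3 -m jog '1 0.5 4.5 0 0 0 87;0 0 0 0 0 0 40;0 0 0 0 0 0 40;0 0 0 0 0 0 40;0 0 0 0 0 0 40;0 0 0 0 0 0 40;0 0 0 0 0 0 40;0 0 0 0 0 0 40;0 0 -4 0 0 0 40;0 0 -6 0 0 0 40;0 0 -8 0 0 0 40;0 0 -12 0 0 0 40'
python3 -m jog '0 0 -20 0 0 0 40;0 0 -25 0 0 0 40;0 0 -25 0 0 0 40;0 0 -25 0 0 0 40;0 0 -10 0 0 0 40;0 0 0 0 0 0 40'
python3 - <<'E'
from h import *
plan(.4435,-.022,.12,95.8)
E
```

```text
time_s: 25.58
position: [0.6385, -0.1708, 0.0641]
tcp_rot: [[-0.972, 0.236, -0.001], [0.236, 0.972, 0.001], [0.001, 0.0, -1.0]]
force: [0.4, -0.5, -7.5]
opening: 0.567
grasp_force: 30.0
time_s: 26.32
position: [0.6394, -0.1713, 0.1703]
tcp_rot: [[-0.972, 0.237, 0.002], [0.237, 0.972, -0.001], [-0.002, -0.0, -1.0]]
force: [-0.5, 0.4, -7.1]
opening: 0.57
grasp_force: 30.0
shift mm [225.8  98.8  49.8] tcp [ 0.6394 -0.1713  0.1703]
turn [-0.001  0.002 -0.34 ] yaw now 76.32 -> 95.8
shift if turned first [179.8 168.4  50.3]
```

```bash
python3 -m jog '25 11 0 0 0 0 40;40 17 0 0 0 0 40;40 18 0 0 0 0 40;40 18 0 0 0 0 40;40 18 0 0 0 0 40;28 12 0 0 0 0 40;13 5 0 0 0 -0.17 40;0 0 0 0 0 -0.17 40;0 0 30 0 0 0 40;0 0 30 0 0 0 40;0 0 0 0 0 0 40;0 0 0 0 0 0 40'
python3 - <<'E'
from h import *
plan(.4435,-.022,.036,95.8)
E
```

```text
time_s: 27.82
position: [0.4434, -0.0217, 0.1094]
tcp_rot: [[-0.995, -0.101, 0.001], [-0.101, 0.995, -0.0], [-0.001, -0.0, -1.0]]
force: [-0.1, -0.4, -6.2]
opening: 0.572
grasp_force: 30.0
shift mm [-0.1 -0.3 73.4] tcp [ 0.4434 -0.0217  0.1094]
turn [-0.     0.001 -0.   ] yaw now 95.8 -> 95.8
shift if turned first [-0.1 -0.3 73.4]
```

```bash
python3 -m jog '0 0 25 0 0 0 40;0 0 25 0 0 0 40;0 0 14 0 0 0 40;0 0 6 0 0 0 40;0 0 2.5 0 0 0 40;0 0 0 0 0 0 40;0 0 0 0 0 0 40;0 0 0 0 0 0 60;0 0 0 0 0 0 87;0 0 0 0 0 0 87;0 0 0 0 0 0 87'
python3 -m jog '0 0 -20 0 0 0 87;0 0 -50 0 0 0 87;0 0 -60 0 0 0 87;0 0 -50 0 0 0 87;0 0 -20 0 0 0 87;0 0 0 0 0 0 87;0 0 0 0 0 0 87'
python3 - <<'E'
from h import *
fit("wrist","round_block",.01,(.443,-.022,5),BLOCK)
fit("wrist","square_block",.01,(.655,.151,6),BLOCK,KEY)
plan(.4537,.3146,.16,100)
E
```

```text
time_s: 29.2
position: [0.443, -0.0216, 0.0366]
tcp_rot: [[-0.995, -0.101, 0.0], [-0.101, 0.995, -0.0], [-0.0, -0.0, -1.0]]
force: [-0.9, 0.2, 0.7]
opening: 0.929
grasp_force: 0.0
time_s: 30.08
position: [0.4419, -0.0212, 0.2354]
tcp_rot: [[-0.995, -0.101, -0.002], [-0.101, 0.995, 0.001], [0.002, 0.001, -1.0]]
force: [0.4, -0.1, -0.4]
opening: 1.001
grasp_force: 0.0
wrist round_block xy [ 0.4425 -0.0212] yaw 5.5 IoU 0.984 conf 0.56
square_block no trace
shift mm [-45.7 332.9  75.5] tcp [ 0.4421 -0.0213  0.2352]
turn [ 0.001 -0.003 -0.073] yaw now 95.79 -> 100.0
shift if turned first [-69.8 328.8  75.2]
```

```bash
python3 -m jog '-4 30 0 0 0 0 87;-7 50 0 0 0 0 87;-7 52 0 0 0 0 87;-7 52 0 0 0 0 87;-7 52 0 0 0 0 87;-7 52 20 0 0 0 87;-7 45 30 0 0 -0.073 87;0 0 40 0 0 0 87;0 0 25 0 0 0 87;0 0 0 0 0 0 87;0 0 0 0 0 0 87'
python3 - <<'E'
from h import *
plan(.454,.3143,.037,100)
E
```

```text
time_s: 31.65
position: [0.4555, 0.3145, 0.1218]
tcp_rot: [[-0.985, -0.173, 0.001], [-0.173, 0.985, 0.0], [-0.001, 0.0, -1.0]]
force: [-1.0, 0.1, 0.5]
opening: 1.003
grasp_force: 0.0
shift mm [ 1.6  0.  84.8] tcp [0.4555 0.3145 0.1218]
turn [ 0.     0.001 -0.001] yaw now 99.97 -> 100.0
shift if turned first [ 1.5  0.1 84.8]
```

```bash
python3 -m jog '1.5 0 30 0 0 0 87;0 0 30 0 0 0 87;0 0 17 0 0 0 87;0 0 7 0 0 0 87;0 0 0 0 0 0 87;0 0 0 0 0 0 40;0 0 0 0 0 0 40;0 0 0 0 0 0 40;0 0 0 0 0 0 40;0 0 0 0 0 0 40;0 0 0 0 0 0 40'
python3 -m jog '0 0 -4 0 0 0 40;0 0 -6 0 0 0 40;0 0 -10 0 0 0 40;0 0 -20 0 0 0 40;0 0 -25 0 0 0 40;0 0 -25 0 0 0 40;0 0 -25 0 0 0 40;0 0 -15 0 0 0 40;0 0 0 0 0 0 40'
python3 - <<'E'
from h import *
plan(.64,-.169,.12,83.2)
E
```

```text
time_s: 33.02
position: [0.4535, 0.3141, 0.0376]
tcp_rot: [[-0.985, -0.173, -0.0], [-0.173, 0.985, -0.0], [0.0, -0.0, -1.0]]
force: [0.6, -1.9, 1.2]
opening: 0.567
grasp_force: 30.0
time_s: 34.15
position: [0.4541, 0.3145, 0.1686]
tcp_rot: [[-0.985, -0.173, 0.003], [-0.173, 0.985, 0.001], [-0.003, 0.001, -1.0]]
force: [-0.3, 0.4, -5.9]
opening: 0.566
grasp_force: 30.0
shift mm [ -99.1 -508.5   48.6] tcp [0.4541 0.3145 0.1686]
turn [0.001 0.003 0.293] yaw now 99.99 -> 83.2
shift if turned first [-241.9 -458.1   48.6]
```

```bash
python3 -m jog '-5 -26 0 0 0 0 40;-9 -47 0 0 0 0 40;-10 -50 0 0 0 0 40;-10 -50 0 0 0 0 40;-10 -50 0 0 0 0 40;-10 -50 0 0 0 0 40;-10 -50 0 0 0 0 40;-10 -50 0 0 0 0 40;-10 -50 0 0 0 0 40;-10 -50 0 0 0 0 40;-5 -35 0 0 0 0.146 40;0 0 0 0 0 0.147 40'
python3 - <<'E'
from h import *
plan(.64,-.169,.12,83.2)
E
```

```text
time_s: 35.65
position: [0.6392, -0.1727, 0.1653]
tcp_rot: [[-0.992, 0.127, -0.001], [0.127, 0.992, -0.001], [0.001, -0.001, -1.0]]
force: [-0.8, 0.7, -6.2]
opening: 0.568
grasp_force: 30.0
shift mm [-0.3  3.8 45.3] tcp [ 0.6392 -0.1727  0.1653]
turn [-0.001 -0.001 -0.009] yaw now 82.7 -> 83.2
shift if turned first [-0.3  3.7 45.3]
```

```bash
python3 -m jog '0 0 20 0 0 0 40;0 0 30 0 0 0 40;0 0 5 0 0 0 40;0 0 0 0 0 0 40;0 0 0 0 0 0 40'
python3 - <<'E'
from h import *
plan(.64,-.169,.037,83.2)
E
```

```text
time_s: 36.28
position: [0.64, -0.1693, 0.1135]
tcp_rot: [[-0.993, 0.118, 0.002], [0.118, 0.993, -0.001], [-0.002, -0.001, -1.0]]
force: [-0.4, 0.4, -5.9]
opening: 0.572
grasp_force: 30.0
shift mm [ 0.2  0.4 76.5] tcp [ 0.64   -0.1693  0.1135]
turn [-0.001  0.002 -0.   ] yaw now 83.2 -> 83.2
shift if turned first [ 0.   0.3 76.5]
```

```bash
python3 -m jog '0 0 25 0 0 0 40;0 0 25 0 0 0 40;0 0 16 0 0 0 40;0 0 7 0 0 0 40;0 0 3 0 0 0 40;0 0 0 0 0 0 40;0 0 0 0 0 0 40;0 0 0 0 0 0 60;0 0 0 0 0 0 87;0 0 0 0 0 0 87;0 0 0 0 0 0 87'
python3 -m jog '0 0 -20 0 0 0 87;0 0 -50 0 0 0 87;0 0 -60 0 0 0 87;-20 40 -50 0 0 0 87;-25 50 -40 0 0 0 87;-25 40 -20 0 0 0 87;-10 20 0 0 0 0 87;0 0 0 0 0 0 87;0 0 0 0 0 0 87'
python3 - <<'E'
from h import *
fit("wrist","vee_block",.01,(.64,-.169,-7),BLOCK)
fit("wrist","vee_board",0,(.64,-.169,-7),BOARD)
fit("wrist","square_block",.01,(.655,.151,6),BLOCK,KEY)
fit("wrist","square_board",0,(.655,.151,6),BOARD)
print([(r["at"].round(3) if hasattr(r["at"],"round") else r["at"]) for r in place_of("wrist","oil_can")])
d=capture("wrist");cv2.imwrite("pics/w5.png",d["color"][:,:,::-1])
plan(.5,-.3,.26,90)
E
```

```text
time_s: 37.65
position: [0.6395, -0.1691, 0.0365]
tcp_rot: [[-0.993, 0.119, 0.001], [0.119, 0.993, -0.0], [-0.001, -0.0, -1.0]]
force: [0.7, -0.4, 0.1]
opening: 0.931
grasp_force: 0.0
time_s: 38.78
position: [0.73, -0.0376, 0.2675]
tcp_rot: [[-0.993, 0.12, -0.004], [0.12, 0.993, -0.0], [0.004, -0.001, -1.0]]
force: [-0.3, 0.1, 0.3]
opening: 0.998
grasp_force: 0.0
wrist vee_block xy [ 0.6388 -0.1688] yaw -6.8 IoU 0.985 conf 0.96
wrist vee_board xy [ 0.6395 -0.1687] yaw -6.7 IoU 0.988 conf 0.64
wrist square_block xy [0.6552 0.1526] yaw 6.0 IoU 0.978 conf 0.77
wrist square_board xy [0.6554 0.151 ] yaw 5.7 IoU 0.988 conf 0.71
[[0.6255, -0.0002, 0.0017]]
shift mm [ 198.8 -289.1    9.5] tcp [ 0.7317 -0.0366  0.2695]
turn [-0.     0.    -0.119] yaw now 83.17 -> 90.0
shift if turned first [ 231.7 -263.4    9.5]
```

View pics/w5.png

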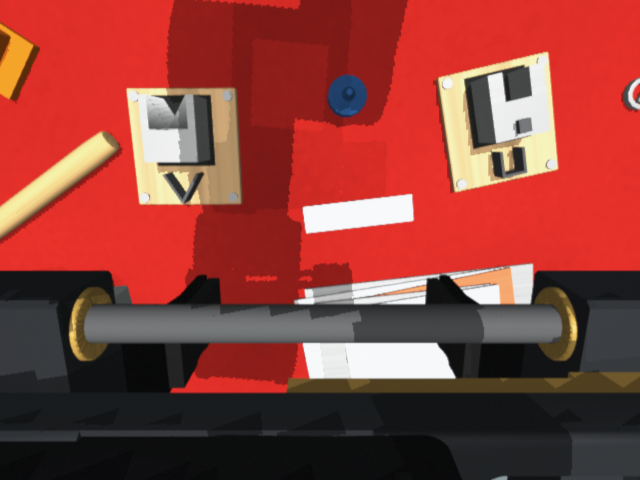

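```bash
python3 -m jog '15 -22 0 0 0 0 87;29 -42 0 0 0 0 87;31 -45 0 0 0 0 87;31 -45 0 0 0 0 87;31 -45 0 0 0 0 87;31 -45 10 0 0 0 87;31 -45 0 0 0 -0.119 87;0 0 0 0 0 0 87;0 0 0 0 0 0 87'
python3 - <<'E'
from h import *
d=capture("wrist");cv2.imwrite("pics/w6.png",d["color"][:,:,::-1])
for o in (-15,0,15): fit("wrist","guide_plate",0,(.445,-.297,o),PLATE,[(a,b,.036) for a in (-.026,.008) for b in (-.008,.008)])
E
```

```text
time_s: 40.4
position: [0.5002, -0.2997, 0.2597]
tcp_rot: [[-1.0, 0.001, 0.001], [0.001, 1.0, 0.0], [-0.001, 0.0, -1.0]]
force: [-0.0, 1.1, -0.5]
opening: 1.0
grasp_force: 0.0
wrist guide_plate xy [ 0.442  -0.2967] yaw 10.1 IoU 0.972 conf 0.58
wrist guide_plate xy [ 0.4425 -0.297 ] yaw 9.4 IoU 0.97 conf 0.86
wrist guide_plate xy [ 0.4423 -0.2965] yaw 10.0 IoU 0.991 conf 0.83
```

View pics/w6.png

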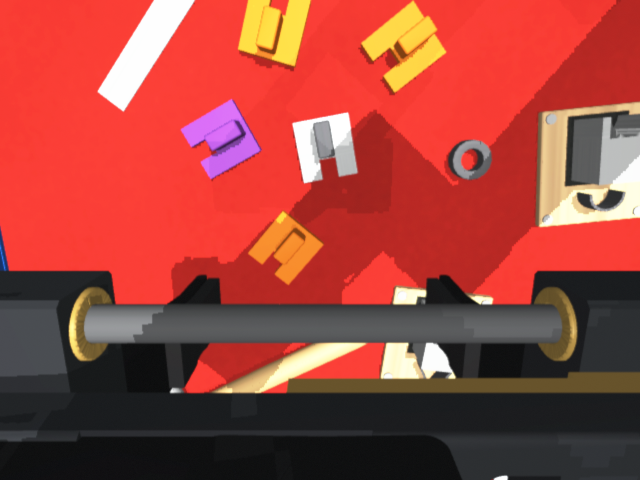

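```bash
python3 - <<'E'
from h import *
plan(.4334,-.2983,.036,100)
E
python3 -m jog '15 0 40 0 0 -0.087 50;26 1 50 0 0 -0.088 50;26 -4 30 0 0 0 50;0 0 20 0 0 0 50;0 0 0 0 0 0 50;0 0 0 0 0 0 50'
python3 - <<'E'
from h import *
plan(.4334,-.2983,.036,100)
fit("wrist","guide_plate",0,(.4423,-.2967,10),PLATE,[(a,b,.036) for a in (-.026,.008) for b in (-.008,.008)])
E
```

```text
shift mm [ 67.1   0.7 223.4] tcp [ 0.5005 -0.2989  0.2594]
turn [ 0.     0.    -0.173] yaw now 90.1 -> 100.0
shift if turned first [ 66.   12.2 223.4]
time_s: 41.5
position: [0.435, -0.3098, 0.1201]
tcp_rot: [[-0.985, -0.175, 0.001], [-0.175, 0.985, -0.001], [-0.001, -0.001, -1.0]]
force: [0.1, 0.2, 0.6]
opening: 0.586
grasp_force: 0.0
shift mm [-0.4 11.7 84.1] tcp [ 0.435  -0.3098  0.1201]
turn [-0.001  0.001  0.001] yaw now 100.08 -> 100.0
shift if turned first [-0.4 11.6 84.1]
wrist guide_plate xy [ 0.4424 -0.2965] yaw 10.1 IoU 0.995 conf 0.9
```

```bash
python3 -m jog '0 6 10 0 0 0 50;0 5.5 10 0 0 0 50;0 0 25 0 0 0 50;0 0 25 0 0 0 50;0 0 10 0 0 0 50;0 0 4 0 0 0 50;0 0 0 0 0 0 50;0 0 0 0 0 0 5'
python3 -m jog '0 0 0 0 0 0 5;0 0 0 0 0 0 5;0 0 0 0 0 0 5;0 0 0 0 0 0 5;0 0 0 0 0 0 5'
python3 - <<'E'
from h import *
plan(.4334,-.2983,.036,100)
E
```

```text
time_s: 42.6
position: [0.4324, -0.2985, 0.0361]
tcp_rot: [[-0.985, -0.174, 0.001], [-0.174, 0.985, -0.001], [-0.001, -0.001, -1.0]]
force: [-1.0, 0.1, -0.0]
opening: 0.526
grasp_force: 0.0
time_s: 43.22
position: [0.432, -0.2981, 0.0354]
tcp_rot: [[-0.985, -0.174, -0.0], [-0.174, 0.985, 0.0], [0.0, 0.0, -1.0]]
force: [-0.8, 0.2, -0.0]
opening: 0.073
grasp_force: 0.0
shift mm [-1.3 -0.4 -0.6] tcp [ 0.432  -0.2981  0.0354]
turn [ 0.    -0.     0.001] yaw now 100.04 -> 100.0
shift if turned first [-1.3 -0.4 -0.6]
```

Run:
```python
from h import *
d=capture("wrist");a=d["color"][:,:,::-1]
b=capture("scene");e=b["color"][130:280,160:360,::-1]
cv2.imwrite("pics/w7.png",np.hstack([cv2.resize(a,(400,300)),cv2.resize(e,(400,300),interpolation=cv2.INTER_CUBIC)]))
s=read_state();print(s["opening"],s["grasp_force"])
fit("wrist","guide_plate",0,(.4423,-.2967,10),PLATE,[(a,b,.036) for a in (-.026,.008) for b in (-.008,.008)])
```

```text
0.06110468778047353 0.0
wrist guide_plate xy [ 0.4417 -0.296 ] yaw 11.7 IoU 0.506 conf 0.89
```

View pics/w7.png

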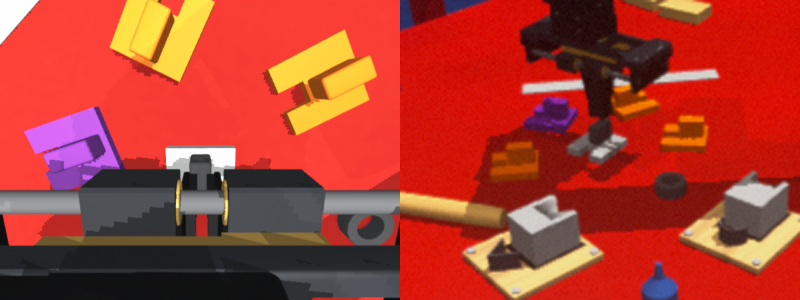

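```bash
python3 -m jog '0 0 0 0 0 0 50;0 0 0 0 0 0 50;0 0 0 0 0 0 50;0 0 -10 0 0 0 50;0 0 -40 0 0 0 50;0 0 -60 0 0 0 50;0 0 -60 0 0 0 50;0 0 0 0 0 0 50;0 0 0 0 0 0 50'
python3 - <<'E'
from h import *
d=capture("wrist");a=d["color"][:,:,::-1].copy()
q=fit("wrist","guide_plate",0,(.4423,-.2967,10),PLATE,[(a,b,.036) for a in (-.026,.008) for b in (-.008,.008)])
c,s=np.cos(q[2]),np.sin(q[2])
for x,y in ((-.026,-.008),(-.026,.008),(.008,-.008),(.008,.008)):
    u=proj(d,(q[0]+c*x-s*y,q[1]+s*x+c*y,.036)); cv2.circle(a,tuple(int(v) for v in u),3,(0,255,0),1)
cv2.circle(a,tuple(int(v) for v in proj(d,(.432,-.298,.033))),3,(0,0,255),-1)
plan(.4334,-.2983,.036,100)
cv2.imwrite("pics/w8.png",cv2.resize(a[:300,150:550],(800,600)))
E
```

```text
time_s: 44.55
position: [0.4316, -0.2976, 0.2057]
tcp_rot: [[-0.985, -0.174, 0.0], [-0.174, 0.985, -0.0], [-0.0, -0.0, -1.0]]
force: [-0.4, -0.3, -0.2]
opening: 0.575
grasp_force: 0.0
wrist guide_plate xy [ 0.4431 -0.2966] yaw 10.3 IoU 0.99 conf 0.61
shift mm [ -2.4  -2.1 167.9] tcp [ 0.4311 -0.2971  0.2039]
turn [ 0.003 -0.002  0.001] yaw now 100.03 -> 100.0
shift if turned first [ -2.1  -1.6 167.9]
```

View pics/w8.png

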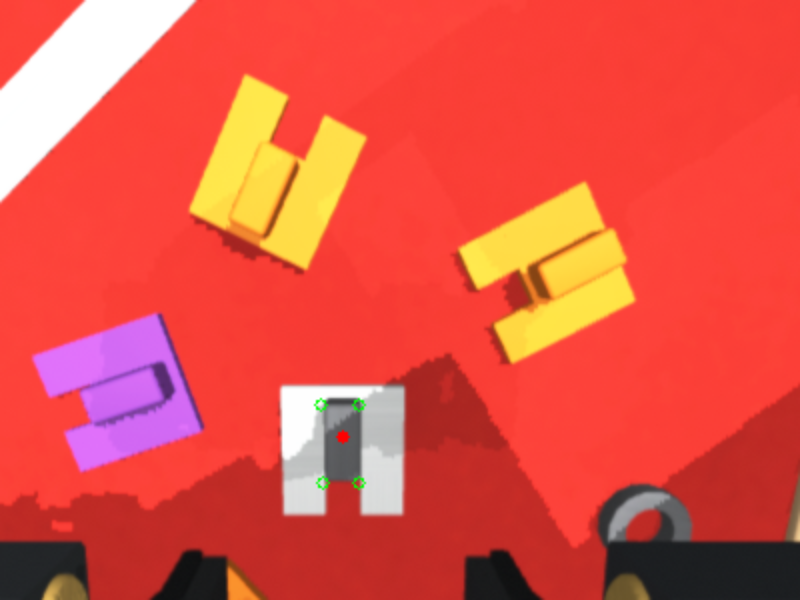

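```bash
python3 -m jog '-1 -1 30 0 0 0 50;-1 -0.5 55 0 0 0 50;0 0 45 0 0 0 50;0 0 25 0 0 0 50;0 0 10 0 0 0 50;0 0 3 0 0 0 50;0 0 0 0 0 0 50;0 0 0 0 0 0 50'
python3 - <<'E'
from h import *
plan(.4338,-.2983,.0345,100)
E
python3 -m jog '0 0 0 0 0 0 20;0 0 0 0 0 0 20;0 0 0 0 0 0 20;0 0 0 0 0 0 20'
python3 -m jog '0 0 0 0 0 0 10;0 0 0 0 0 0 10'
python3 -m jog '0 0 0 0 0 0 10;0 0 0 0 0 0 10'
```

```text
time_s: 45.7
position: [0.4348, -0.2998, 0.0384]
tcp_rot: [[-0.985, -0.174, 0.001], [-0.174, 0.985, -0.002], [-0.001, -0.002, -1.0]]
force: [-0.1, 0.2, -1.2]
opening: 0.576
grasp_force: 0.0
shift mm [0.7 1.6 3.9] tcp [ 0.4348 -0.2998  0.0384]
turn [-0.002  0.001  0.001] yaw now 100.04 -> 100.0
shift if turned first [0.7 1.6 3.9]
time_s: 46.2
position: [0.4343, -0.2992, 0.0375]
tcp_rot: [[-0.985, -0.174, 0.0], [-0.174, 0.985, -0.0], [-0.0, -0.0, -1.0]]
force: [-0.4, -0.2, 0.5]
opening: 0.257
grasp_force: 0.0
time_s: 46.45
position: [0.4342, -0.2992, 0.0374]
tcp_rot: [[-0.985, -0.174, -0.0], [-0.174, 0.985, 0.0], [0.0, 0.0, -1.0]]
force: [-0.1, 0.5, -0.4]
opening: 0.14
grasp_force: 0.0
time_s: 46.7
position: [0.4342, -0.2992, 0.0374]
tcp_rot: [[-0.985, -0.174, -0.0], [-0.174, 0.985, 0.0], [0.0, 0.0, -1.0]]
force: [-1.1, 0.3, 0.1]
opening: 0.115
grasp_force: 0.0
```

Run:
```python
from h import *
d=capture("wrist");a=d["color"][180:420,180:480,::-1]
b=capture("scene"); u=proj(b,(.434,-.298,.03)); x,y=int(u[0]),int(u[1]); e=b["color"][y-40:y+40,x-50:x+50,::-1].copy()
cv2.imwrite("pics/w9.png",np.hstack([cv2.resize(a,(400,320)),cv2.resize(e,(400,320),interpolation=cv2.INTER_CUBIC)]))
print(u)
for c in ("wrist","scene","top"):
    if c=="top": capture(c)
    print(c,[(np.round(r["at"],3).tolist(),round(r["conf"],2)) for r in place_of(c,"guide_plate")])
```

```text
[260.18436399 192.54823553]
wrist [([0.438, -0.402, 0.001], 0.59), ([0.444, -0.299, 0.004], 0.58), ([0.347, -0.221, -0.002], 0.58), ([0.329, -0.345, 0.002], 0.55)]
scene [([0.552, -0.343, 0.002], 0.94), ([0.33, -0.348, 0.001], 0.7), ([0.35, -0.22, -0.002], 0.63), ([0.445, -0.298, 0.0], 0.58), ([0.438, -0.401, -0.002], 0.56)]
top [([0.55, -0.337, -0.0], 0.53)]
```

View pics/w9.png

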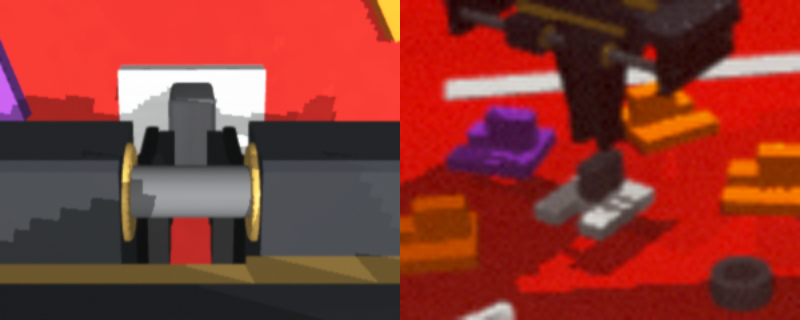

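```bash
python3 -m jog '0 0 0 0 0 0 0;0 0 0 0 0 0 0;0 0 0 0 0 0 0'
python3 -m jog '0 0 -5 0 0 0 0;0 0 -10 0 0 0 0;0 0 -15 0 0 0 0;0 0 -15 0 0 0 0;0 0 0 0 0 0 0'
python3 - <<'E'
from h import *
c=capture("wrist")
for cam in ("wrist",):
    print([(np.round(r["at"],3).tolist(),round(r["conf"],2)) for r in find_in(cam,"guide_plate")])
cv2.imwrite("pics/w10.png",c["color"][:,:,::-1])
E
```

```text
time_s: 47.38
position: [0.4343, -0.2992, 0.0374]
tcp_rot: [[-0.985, -0.174, 0.0], [-0.174, 0.985, 0.0], [-0.0, 0.0, -1.0]]
force: [-0.8, -0.6, 0.4]
opening: 0.007
grasp_force: 0.0
time_s: 48.0
position: [0.4352, -0.3002, 0.0843]
tcp_rot: [[-0.985, -0.174, 0.003], [-0.174, 0.985, -0.003], [-0.002, -0.003, -1.0]]
force: [-0.2, -0.3, 0.4]
opening: 0.007
grasp_force: 0.0
[([0.426, -0.3, 0.014], 0.92), ([0.335, -0.343, 0.012], 0.88), ([0.346, -0.222, 0.007], 0.71), ([0.434, -0.395, 0.015], 0.64)]
```

View pics/w10.png

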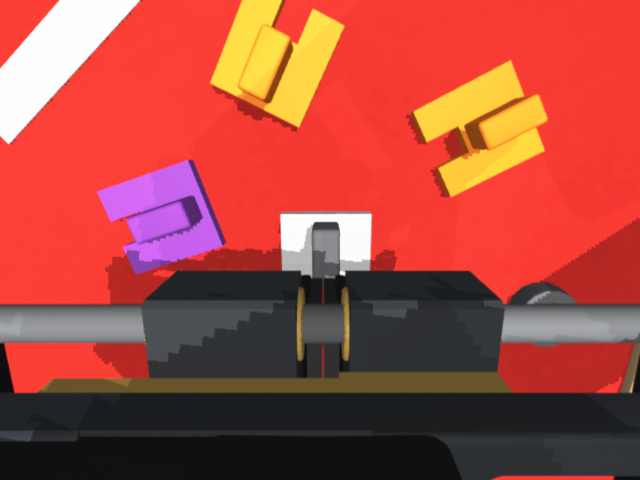

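```bash
python3 -m jog '0 0 0 0 0 0 50;0 0 0 0 0 0 50;0 0 0 0 0 0 50;0 0 0 0 0 0 50;0 1.5 20 0 0 0 50;0 0 20 0 0 0 50;0 0 10 0 0 0 50;0 0 4 0 0 0 50;0 0 2 0 0 0 50'
python3 -m jog '0 0 2 0 0 0 50;0 0 2 0 0 0 50;0 0 2 0 0 0 50;0 0 0 0 0 0 50'
```

```text
time_s: 49.22
position: [0.4342, -0.298, 0.0265]
tcp_rot: [[-0.985, -0.174, 0.0], [-0.174, 0.985, -0.0], [-0.0, -0.0, -1.0]]
force: [-0.8, 0.7, 0.4]
opening: 0.571
grasp_force: 0.0
time_s: 49.72
position: [0.434, -0.2977, 0.0204]
tcp_rot: [[-0.985, -0.174, -0.0], [-0.174, 0.985, 0.0], [0.0, 0.0, -1.0]]
force: [0.5, -0.9, -0.2]
opening: 0.576
grasp_force: 0.0
```

```bash
python3 -m jog '0 0 2 0 0 0 50;0 0 0 0 0 0 50;0 0 0 0 0 0 6;0 0 0 0 0 0 6;0 0 0 0 0 0 6;0 0 0 0 0 0 6;0 0 0 0 0 0 6;0 0 0 0 0 0 6'
```

```text
time_s: 50.72
position: [0.4342, -0.2981, 0.0185]
tcp_rot: [[-0.985, -0.174, 0.0], [-0.174, 0.985, -0.001], [-0.0, -0.001, -1.0]]
force: [0.5, -1.4, 0.5]
opening: 0.177
grasp_force: 30.0
```

```bash
python3 -m jog '0 0 -4 0 0 0 6;0 0 -6 0 0 0 6;0 0 -12 0 0 0 6;0 0 -25 0 0 0 6;0 0 -30 0 0 0 6;0 0 -30 0 0 0 6;0 0 -25 0 0 0 6;0 0 -10 0 0 0 6;0 0 0 0 0 0 6'
python3 - <<'E'
from h import *
plan(.6463,.1511,.12,95.9)
E
```

```text
time_s: 51.85
position: [0.4341, -0.2977, 0.161]
tcp_rot: [[-0.985, -0.174, 0.001], [-0.174, 0.985, -0.001], [-0.001, -0.001, -1.0]]
force: [0.3, 0.3, -4.4]
opening: 0.176
grasp_force: 30.0
shift mm [-287.2  405.    40.8] tcp [ 0.4341 -0.2977  0.161 ]
turn [-0.001  0.001  0.072] yaw now 100.04 -> 95.9
shift if turned first [-257.3  424.7   41. ]
```

```bash
python3 -m jog '-14 20 0 0 0 0 6;-26 36 0 0 0 0 6;-30 42 0 0 0 0 6;-30 42 0 0 0 0 6;-30 42 0 0 0 0 6;-30 42 0 0 0 0 6;-30 42 0 0 0 0 6;-30 42 0 0 0 0 6;-30 42 0 0 0 0 6;-25 37 0 0 0 0 6;-12 18 0 0 0 0.072 6;0 0 0 0 0 0 6'
python3 -m jog '0 0 20 0 0 0 6;0 0 10 0 0 0 6;0 0 0 0 0 0 6;0 0 0 0 0 0 6'
python3 - <<'E'
from h import *
plan(.6463,.1511,.09,95.9)
for p in (0,1):
  fit("wrist","guide_plate",.11,(.655,.152,6),PLATE,[(a,b,.036) for a in (-.026,.008) for b in (-.008,.008)])
print([(np.round(r["at"],3).tolist(),round(r["conf"],2)) for r in place_of("wrist","square_block")])
E
```

```text
time_s: 53.35
position: [0.6451, 0.1527, 0.1582]
tcp_rot: [[-0.994, -0.106, -0.003], [-0.106, 0.994, -0.0], [0.003, 0.0, -1.0]]
force: [-0.0, -0.3, -5.3]
opening: 0.178
grasp_force: 30.0
time_s: 53.85
position: [0.6463, 0.1505, 0.1307]
tcp_rot: [[-0.995, -0.103, 0.001], [-0.103, 0.995, -0.0], [-0.001, -0.0, -1.0]]
force: [0.3, -0.8, -3.1]
opening: 0.174
grasp_force: 30.0
shift mm [-0.   0.6 40.7] tcp [0.6463 0.1505 0.1307]
turn [-0.     0.001 -0.   ] yaw now 95.88 -> 95.9
shift if turned first [-0.   0.6 40.7]
wrist guide_plate xy [0.6544 0.1525] yaw 5.9 IoU 0.548 conf 0.6
wrist guide_plate xy [0.6545 0.1524] yaw 5.7 IoU 0.551 conf 0.6
[]
```

```bash
python3 -m jog '0 0 20 0 0 0 6;0 0 18 0 0 0 6;0 0 6 0 0 0 6;0 0 3 0 0 0 6;0 0 0 0 0 0 6;0 0 0 0 0 0 6'
python3 -m jog '0 0 2 0 0 0 6;0 0 2 0 0 0 6;0 0 2 0 0 0 6;0 0 2 0 0 0 6;0 0 0 0 0 0 6;0 0 0 0 0 0 6'
```

```text
time_s: 54.85
position: [0.6465, 0.1511, 0.0841]
tcp_rot: [[-0.995, -0.103, 0.001], [-0.103, 0.995, 0.0], [-0.001, -0.0, -1.0]]
force: [0.0, -0.5, -3.6]
opening: 0.178
grasp_force: 30.0
time_s: 55.6
position: [0.6461, 0.1511, 0.0754]
tcp_rot: [[-0.995, -0.103, 0.0], [-0.103, 0.995, -0.0], [-0.0, -0.0, -1.0]]
force: [0.0, 0.2, -3.7]
opening: 0.178
grasp_force: 30.0
```

Below the key top (plate bottom about 57 mm) with no contact: the notch is over the key. Last few mm, then let go.

```bash
python3 -m jog '0 0 1 0 0 0 6;0 0 1 0 0 0 6;0 0 0.5 0 0 0 6;0 0 0 0 0 0 6;0 0 0 0 0 0 6'
python3 -m jog '0 0 0 0 0 0 20;0 0 0 0 0 0 35;0 0 0 0 0 0 45;0 0 0 0 0 0 45;0 0 -10 0 0 0 45;0 0 -40 0 0 0 45;0 0 -60 0 0 0 45;-20 -20 -60 0 0 0 45;-30 -60 -20 0 0 0 45;-30 -50 0 0 0 0 45;0 0 0 0 0 0 45;0 0 0 0 0 0 45'
python3 - <<'E'
from h import *
d=capture("wrist");cv2.imwrite("pics/w11.png",d["color"][:,:,::-1])
fit("wrist","guide_plate",.054,(.655,.152,6),PLATE,[(a,b,.036) for a in (-.026,.008) for b in (-.008,.008)])
fit("wrist","vee_block",.01,(.64,-.169,-7),BLOCK)
print([np.round(r["at"],3).tolist() for r in place_of("wrist","oil_can")])
E
```

```text
time_s: 56.22
position: [0.646, 0.1511, 0.0729]
tcp_rot: [[-0.995, -0.103, -0.0], [-0.103, 0.995, 0.0], [0.0, 0.0, -1.0]]
force: [-0.1, -0.8, -3.3]
opening: 0.177
grasp_force: 30.0
time_s: 57.72
position: [0.7332, 0.0372, 0.2571]
tcp_rot: [[-0.995, -0.102, -0.001], [-0.102, 0.995, 0.001], [0.001, 0.001, -1.0]]
force: [-0.9, 0.8, -0.9]
opening: 0.519
grasp_force: 0.0
wrist guide_plate xy [0.6547 0.1521] yaw 5.9 IoU 0.97 conf 0.97
wrist vee_block xy [ 0.6387 -0.169 ] yaw -7.0 IoU 0.991 conf 0.88
[[0.626, -0.006, 0.001]]
```

View pics/w11.png

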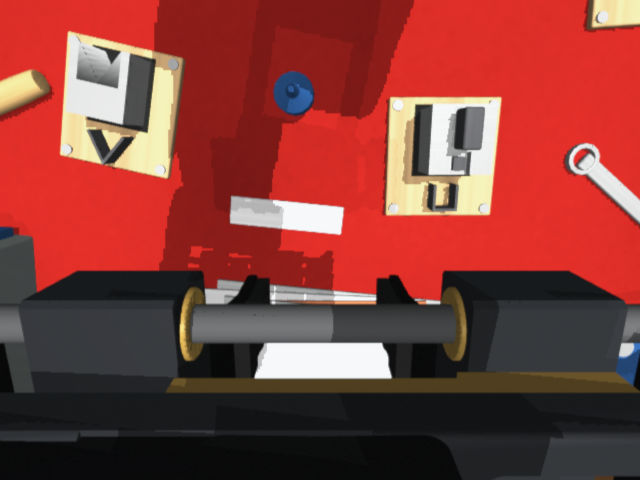

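The plate lies at (455,130) with the key (460,160) in its notch; the vee block is at (110,80) on the V board, the oil can is upright at (293,92), and the gripper is clear.

```bash
python3 -c "
from rig import *
print(hand_in())"
```

```text
the job is handed in; nothing more can be done
None
```

I handed the job in at about 58 s: all three blocks measured within 2 mm of their pads' middles and square with their boards, the guide plate lies flat with its notch over the key, and everything is released. The oil can is still standing where it was; I did not check the jar again at the end, and the hand-in gave no verdict.

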